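# Park the etching press star wheel

### The arm

A 6-joint arm with a two-finger parallel gripper is mounted at the origin on the work surface. World frame = base frame: x ahead of the robot, y to its left, z up, the work surface at z = 0. Lengths are in m, angles in degrees, forces in N, time in s.
With the tool pointing down it reaches from about 0.4 to 0.825 m from the base axis. Payload 7 kg.
Tool frame: the origin (TCP) lies midway between the tips of the shut fingers; the grasp point (between the pads) lies 19 mm behind it; z points along the fingers, y is the line along which they close (so a half turn about z gives the same grasp; the last joint's range is limited). The gripper opens to 88 mm and grips with 3 to 60 N. Pads are 19 mm wide; open, the fingers measure 130 mm over their backs; the gripper's body (78 mm by 193 mm) begins 47 mm behind the grasp point.
Start: joints at [-59.238, 20.546, 0.682, 0, -70.136, -16.507], TCP at [0.166, -0.654, 0.227] pointing down, gripper open.
Joint ranges: [-176.03, 176.03], [-82.01, 121.73], [-58.28, 71.71], [-173.87, 95.51], [-174.79, -0.11], [-173.66, 173.66]. Speed limits (degrees/s): [136.94, 136.94, 172.46, 180, 180, 180].

### API

Orientations are given as [roll, pitch, yaw] about the fixed x, y, z axes, in that order (R = Rz(yaw) Ry(pitch) Rx(roll)).
In Python, from plant import ctrl gives the robot as it stands.
- The arm moves only by the tool step_arm, never from a script. Its argument "rows" is a list of rows, each a list of 3 entries, a list of its own where there are three numbers: the closure, from 0 (fully open) to 1 (shut), then the shift along the world's x, y, z in mm, then the turn, a rotation vector about the world's x, y, z in rad. A call has exactly 5 rows; each row is the pose to reach, as a shift and turn from the pose commanded when the call began; what a row does not reach only later rows make up. A row lasts 1/12 s, in which the tool goes at most 41.7 mm and 7.16 degrees, less where a joint would pass 70% of its speed; a pose out of reach is approached as far as the arm can. A call with a gripper value outside its range is refused whole. The fingers move at their own pace and stop on an object; the grip force is fixed at half the most. Time passes only in rows, so rows that repeat a pose let the fingers close, or fill a call up. It gives the time, the measured TCP pose, the force, the opening and the grip force at its end, in the units of the state.
- ctrl.get_obs(): the state, without advancing time (a new reading comes with each control period).
- ctrl.snapshot(name): name is "scene" or "top"; returns the picture (400x640x3 uint8, red, green, blue); there is no depth.
- ctrl.camera_model(name): a dict with "intrinsics" (3x3 intrinsics, pixels), "distortion" ([k1, k2, p1, p2, k3] as OpenCV has them; the pictures are not rectified), "R" (3x3) and "t" (3): a world point X has camera coordinates R X + t. Camera axes: x right, y down, z forward; pixel columns grow to the right and rows downward; lengths in m; the calibration is good to about 2 mm. A picture is of the moment at which its call begins. camera_model takes no time and is no camera call.
- ctrl.close_job(): hands the job in; it is judged then, once.
The state is a dict: "clock": time; "joint_pos": joint angles; "qvel": joint speeds; "tau": joint torques, N m; "tool_pos": TCP position; "orientation": TCP orientation; "force": force on the tool from outside, world axes, zero at the start; "moment": the same for the moment, N m; "opening": finger opening in m; "gripper_force": force on a finger pad.
Only numpy, scipy, OpenCV 4.12 (cv2) and the standard library are available. Lean on these libraries where they do the work, as an engineer would, in place of code of your own. Each camera call takes 0.05 s, during which the arm holds its last target. There are 200 camera calls.

### The job

Park the etching press: push the spokes of its star wheel round with the fingertips, one after another as needed and either way round, until the spoke with the red knob points straight up. Push gently and do not grip the wheel; leave the bottles, jars, mug and brush around the press where they are, and finish with the wheel at rest and the hand clear of it.

Things in the scene. Friction and masses are not known exactly. Their poses are not given: they have to be found in the camera images.
- press: Small green etching press, fixed. Origin on the table under the centre of its star wheel. x: level, in the wheel's plane, roughly away from the robot; y: level along the axle, from wheel into press; z up. Frame from y = +80 to +310 mm, 200 mm high (screw heads 230), bed to 180 mm either side in x, 123 mm high. In front (y < 0) only open table with small things up to 150 mm tall.
- hub (a point): Centre of the star wheel, fixed, 160 mm above the table. The wheel turns upright in the press's plane y = 0: a hub disc 52 mm across, 44 mm deep, six straight round spokes 12 mm thick, 60 degrees apart, no rim; each ends in a ball knob 30 mm in diameter, centred 130 mm from the wheel's centre. One spoke and knob are red, the other five knobs black.
- star_wheel (a joint): Angle of the star wheel, rad. 0: red knob straight up; positive: it leans to the press's -x side (pi/2 = level, towards -x). Turns both ways without limit (2 pi is upright again). Balanced, no spring; dry friction holds it where it is left, about 3 to 5 N at a knob turns it.
- red_knob (a point): Centre of the red ball knob; turns with the wheel; its z axis points outward along the red spoke. A finger pushing level against a knob whose spoke leans over 35 degrees or so can bind by friction: follow the arc of the knob there.
- ink_jar: Bystander: ink jar, loose: amber glass, black cap, 60 mm across, 65 mm tall. Origin at the centre of its underside.
- blue_bottle: Bystander: blue bottle of ink, loose, 52 mm across, 140 mm tall. Origin at the centre of its underside.
- paint_brush: Bystander: yellow paint brush, loose, lying flat, 160 mm long.
- mug: Bystander: white mug, loose, 80 mm across, 90 mm tall. Origin at the centre of its underside.
- white_bottle: Bystander: white bottle of varnish, loose, red cap, 56 mm across, 150 mm tall. Origin at the centre of its underside.
- glass_jar: Bystander: clear glass jar, loose, steel lid, 72 mm across, 85 mm tall. Origin at the centre of its underside.

How it is judged (in metres and radians):
At the end, for the whole second after the job is handed in: The red spoke points up within 0.09 rad (about 5 degrees), the red knob above the hub, and the wheel is at rest (under 0.05 rad/s) (angle between red_knob's own z axis and vertical below 0.09 rad and height (world z) of red_knob above 0.285 m and velocity of joint star_wheel between -0.05 and 0.05 rad/s); the robot touches nothing.
It fails at once if the press or its wheel is gripped or forced: the hand's contact force on it is over 35 N (contact force between any of the fingers, the arm and press above 35 N).
It fails at once if a bystander is moved, tipped or lifted: its origin more than 30 mm from where it stood, or tipped over 0.4 rad (distance of any of ink_jar, blue_bottle, paint_brush, mug, white_bottle, glass_jar from where it was at the start of the episode above 0.03 m or angle between any of ink_jar, blue_bottle, mug, white_bottle, glass_jar's own z axis and vertical above 0.4 rad).
It also fails if it takes over 64 s, if anything falls off the work surface, if the arm or the gripper's body presses on something with over 40 N, if the wrist force passes 120 N, or if a joint passes its speed limit or range.

## Working session

There is one attempt and no reset: what is moved stays moved. The work goes in short steps, Python scripts to look and compute and a tool call to move; the robot and the scene stay as the last step left them, time stands still between calls to the robot, and variables do not carry over. Pictures are saved under pics/ and viewed, at most 10 in all, crops included, and the job is handed in when it is done.

Besides the shell and the picture viewer there is one more tool, called as a command line: name --argument value ..., lists and objects as JSON in quotes. step_arm: Moves the arm, as the interface text tells. Its arguments: {"type":"object","properties":{"rows":{"type":"array"}},"required":["rows"]}

```bash
mkdir -p pics; python3 - <<'E'
from plant import ctrl
import cv2,numpy as np
for n in("scene","top"):
    im=ctrl.snapshot(n); cv2.imwrite(f"pics/{n}0.png",im[:,:,::-1])
    m=ctrl.camera_model(n); R=np.array(m["R"]);t=np.array(m["t"]); print(n,np.round(-R.T@t,3),np.round(R,3).tolist(),np.round(m["intrinsics"],1).tolist(),m["distortion"])
o=ctrl.get_obs();print({k:np.round(v,3).tolist() for k,v in o.items()})
E
```

```text
scene [ 1.172 -0.407  1.17 ] [[0.625, 0.78, -0.016], [0.623, -0.511, -0.592], [-0.47, 0.36, -0.806]] [[394.2, 0.0, 318.2], [0.0, 394.2, 201.2], [0.0, 0.0, 1.0]] [-0.03585828  0.          0.          0.          0.        ]
top [0.48  0.059 1.422] [[0.003, -1.0, 0.009], [-0.995, -0.004, -0.104], [0.104, -0.008, -0.995]] [[476.9, 0.0, 314.9], [0.0, 476.9, 196.6], [0.0, 0.0, 1.0]] [-0.14044666  0.          0.          0.          0.        ]
{'clock': 0.1, 'joint_pos': [-59.236, 20.586, 0.639, -0.018, -70.136, -16.509], 'qvel': [-0.012, -0.079, 0.142, 0.051, 0.046, 0.042], 'tau': [-0.001, -58.416, 29.375, 7.016, 0.01, -0.0], 'tool_pos': [0.166, -0.654, 0.226], 'orientation': [179.916, -0.008, -165.751], 'force': [0.234, 0.415, -0.015], 'moment': [0.04, -0.043, -0.036], 'gripper_force': 0.0, 'opening': 0.088}
```

View pics/scene0.png

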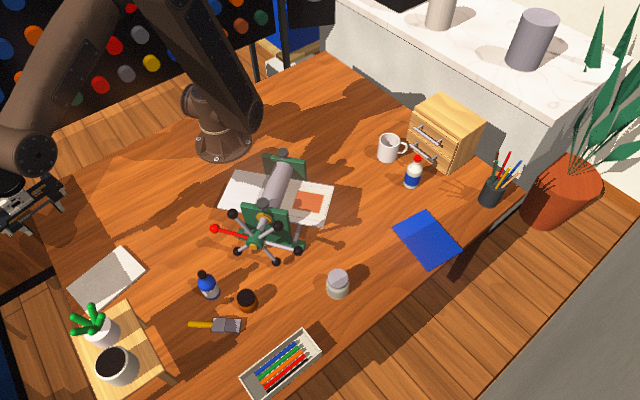

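View pics/top0.png

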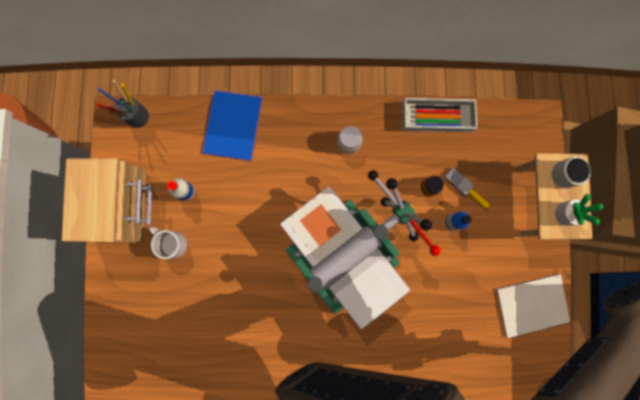

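The scene view shows the hub near (257,240) and the red knob near (214,229). In the top view the hub is near (403,213) and the red knob near (435,250). The blue bottle and the ink jar stand in front of the wheel. I'll enlarge both views.

```bash
python3 - <<'E'
import cv2,numpy as np
a=cv2.imread("pics/scene0.png")[195:345,180:360];b=cv2.imread("pics/top0.png")[120:270,330:510]
cv2.imwrite("pics/c0.png",np.hstack([cv2.resize(x,None,fx=2.2*1.0,fy=2.2*1.0,interpolation=cv2.INTER_CUBIC) for x in(a,b)]))
cv2.imwrite("pics/c1.png",cv2.resize(a,None,fx=4,fy=4,interpolation=cv2.INTER_CUBIC))
cv2.imwrite("pics/c2.png",cv2.resize(b,None,fx=4,fy=4,interpolation=cv2.INTER_CUBIC))
E
```

```text
(no output)
```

View pics/c1.png

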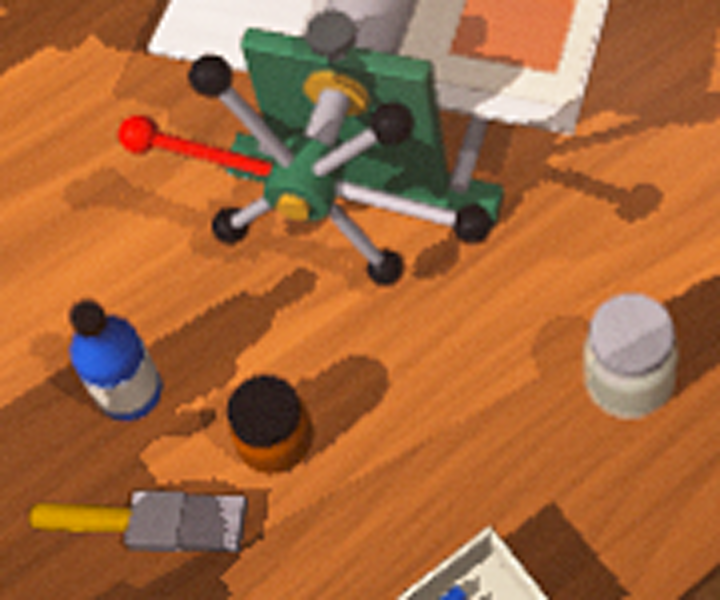

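View pics/c2.png

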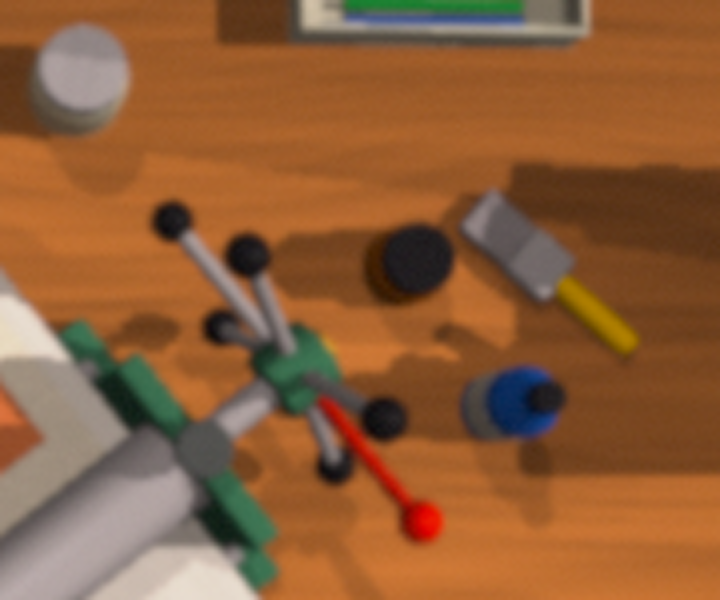

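The crops give all six knobs in both views, so I'll fit the hub, the yaw and the wheel angle together. I'll also locate the nearby bystanders.

```bash
cat >h.py <<'E'
from plant import ctrl
import cv2,numpy as np
from scipy.optimize import least_squares
def proj(n,P):
    m=ctrl.camera_model(n); r,_=cv2.Rodrigues(np.array(m["R"]))
    return cv2.projectPoints(np.array(P,float).reshape(-1,1,3),r,np.array(m["t"],float),np.array(m["intrinsics"]),np.array(m["distortion"]))[0][:,0]
def ray(n,uv,z):
    m=ctrl.camera_model(n);R=np.array(m["R"]);t=np.array(m["t"])
    p=cv2.undistortPoints(np.array([[uv]],float),np.array(m["intrinsics"]),np.array(m["distortion"]))[0,0]
    c=-R.T@t;d=R.T@[p[0],p[1],1];return c+d*(z-c[2])/d[2]
def knobs(p,th=None):
    x,y,yaw,a0=p; a=a0-np.arange(6)*np.pi/3
    return np.c_[x-.13*np.sin(a)*np.cos(yaw),y-.13*np.sin(a)*np.sin(yaw),.16+.13*np.cos(a)]
E
python3 - <<'E'
from h import *
S=np.array([(136,134),(210,75),(390,123),(472,222),(385,267),(230,226)])/4+[180,195]
T=np.array([(421,521),(383,418),(248,255),(173,220),(221,327),(334,464)])/4+[330,120]
f=lambda p:np.r_[(proj("scene",knobs(p))-S).ravel(),(proj("top",knobs(p))-T).ravel()]
h0=ray("top",(403,213),.16);print(h0)
for yaw in(-0.9,0.9,):
  r=least_squares(f,[h0[0],h0[1],yaw,1.3],loss='soft_l1');print(r.cost,r.x,np.degrees(r.x[2:]),np.round(r.fun.reshape(-1,2),1).tolist())
  if r.cost<60: print(np.round(knobs(r.x),3))
for n,uv,z in[("blue cap",(544/4+330,398/4+120),.14),("ink cap",(417/4+330,260/4+120),.065),("glass",(85/4+330,67/4+120),.085),("brush end",(630/4+330,345/4+120),.01),("brush tip",(478/4+330,208/4+120),.01)]:
    print(n,ray("top",uv,z))
E
```

```text
[ 0.5688802 -0.1870304  0.16     ]
2.7044185838857753 [ 0.57294064 -0.18826773  0.66211939  1.44355277] [37.93664655 82.70948129] [[-0.3, -0.4], [-0.8, -0.4], [-0.5, -0.4], [-0.7, -0.0], [-0.8, -0.3], [-0.8, -0.5], [-0.4, -0.6], [0.0, -0.3], [-0.4, -0.6], [-0.5, -0.5], [-0.4, -0.8], [-0.1, -0.3]]
[[ 0.471 -0.268  0.176]
 [ 0.533 -0.219  0.28 ]
 [ 0.635 -0.14   0.263]
 [ 0.675 -0.109  0.144]
 [ 0.613 -0.157  0.04 ]
 [ 0.511 -0.237  0.057]]
2.7044185838857624 [ 0.57294064 -0.18826773  0.66211939  1.44355277] [37.93664658 82.7094813 ] [[-0.3, -0.4], [-0.8, -0.4], [-0.5, -0.4], [-0.7, -0.0], [-0.8, -0.3], [-0.8, -0.5], [-0.4, -0.6], [0.0, -0.3], [-0.4, -0.6], [-0.5, -0.5], [-0.4, -0.8], [-0.1, -0.3]]
[[ 0.471 -0.268  0.176]
 [ 0.533 -0.219  0.28 ]
 [ 0.635 -0.14   0.263]
 [ 0.675 -0.109  0.144]
 [ 0.613 -0.157  0.04 ]
 [ 0.511 -0.237  0.057]]
blue cap [ 0.5526345  -0.36572838  0.14      ]
ink cap [ 0.6570864  -0.29869078  0.065     ]
glass [ 0.79276346 -0.05613339  0.085     ]
brush end [ 0.60021433 -0.47751103  0.01      ]
brush tip [ 0.70435924 -0.36154482  0.01      ]
```

The fit agrees in both views to under 1 px. The hub is at (0.573, -0.188), the press yaw is 37.9° and the wheel is at +82.7°. The knob before red leans 22.7° to the -x side.

Plan: use shut fingers pointing down, with the finger line along the axle.
1. Push that knob level towards +x for about 60°.
2. Push the red knob the last 22°.

step_arm --rows '[[1, [20, 25, 15], [0, 0, 0.08]], [1, [45, 56, 30], [0, 0, 0.17]], [1, [70, 87, 45], [0, 0, 0.26]], [1, [95, 118, 50], [0, 0, 0.34]], [1, [120, 149, 50], [0, 0, 0.42]]]'

```text
clock: 0.52
tool_pos: [0.2872, -0.5042, 0.2781]
orientation: [-179.9, 0.0, -141.5]
force: [1.0, -0.3, 0.5]
opening: 0.0599
gripper_force: 0.0
```

step_arm --rows '[[1, [25, 31, 0], [0, 0, 0]], [1, [50, 62, 0], [0, 0, 0]], [1, [75, 93, 0], [0, 0, 0]], [1, [100, 124, 0], [0, 0, 0]], [1, [120, 149, 0], [0, 0, 0]]]'

```text
clock: 0.93
tool_pos: [0.4073, -0.3539, 0.2765]
orientation: [180.0, 0.0, -141.6]
force: [0.2, -0.9, -0.2]
opening: 0.0265
gripper_force: 0.0
```

step_arm --rows '[[1, [20, 25, 0], [0, 0, 0]], [1, [40, 50, 0], [0, 0, 0]], [1, [60, 75, 0], [0, 0, 0]], [1, [80, 100, 0], [0, 0, 0]], [1, [80, 100, 0], [0, 0, 0]]]'

```text
clock: 1.35
tool_pos: [0.4887, -0.2528, 0.276]
orientation: [180.0, 0.0, -141.5]
force: [0.8, -0.0, -0.3]
opening: 0.0008
gripper_force: 0.0
```

step_arm --rows '[[1, [6, 5, 0], [0, 0, 0]], [1, [12, 9, 0], [0, 0, 0]], [1, [16, 12, 0], [0, 0, 0]], [1, [20, 15, 0], [0, 0, 0]], [1, [24, 18, 0], [0, 0, 0]]]'

```text
clock: 1.77
tool_pos: [0.5102, -0.2385, 0.2765]
orientation: [180.0, -0.0, -141.7]
force: [-0.1, -0.1, 0.5]
opening: 0.0004
gripper_force: 0.0
```

step_arm --rows '[[1, [4, 3, 0], [0, 0, 0]], [1, [8, 6, 0], [0, 0, 0]], [1, [12, 9, 0], [0, 0, 0]], [1, [16, 12, 0], [0, 0, 0]], [1, [20, 15, 0], [0, 0, 0]]]'

```text
clock: 2.18
tool_pos: [0.5292, -0.2242, 0.2774]
orientation: [-180.0, -0.1, -141.7]
force: [-5.7, -1.6, 3.8]
opening: 0.0004
gripper_force: 2.9
```

step_arm --rows '[[1, [5, 4, 0], [0, 0, 0]], [1, [10, 8, 0], [0, 0, 0]], [1, [15, 12, 0], [0, 0, 0]], [1, [20, 16, 0], [0, 0, 0]], [1, [25, 20, 0], [0, 0, 0]]]'

```text
clock: 2.6
tool_pos: [0.5552, -0.2034, 0.2769]
orientation: [-180.0, -0.0, -141.7]
force: [-2.9, -2.0, 4.0]
opening: 0.0001
gripper_force: 2.2
```

step_arm --rows '[[1, [5, 4, 0], [0, 0, 0]], [1, [10, 8, 0], [0, 0, 0]], [1, [15, 12, -1], [0, 0, 0]], [1, [20, 16, -2], [0, 0, 0]], [1, [25, 20, -3], [0, 0, 0]]]'

```text
clock: 3.02
tool_pos: [0.5809, -0.1828, 0.2734]
orientation: [-180.0, 0.0, -141.7]
force: [-2.2, -2.6, 2.8]
opening: 0.0004
gripper_force: 1.9
```

step_arm --rows '[[1, [5, 4, -2], [0, 0, 0]], [1, [10, 8, -4], [0, 0, 0]], [1, [15, 12, -7], [0, 0, 0]], [1, [20, 16, -10], [0, 0, 0]], [1, [25, 20, -14], [0, 0, 0]]]'

```text
clock: 3.43
tool_pos: [0.6057, -0.1628, 0.2593]
orientation: [-180.0, 0.0, -141.7]
force: [-1.8, -2.8, 3.3]
opening: 0.0002
gripper_force: 1.7
```

step_arm --rows '[[1, [4, 3, -3], [0, 0, 0]], [1, [8, 6, -6], [0, 0, 0]], [1, [10, 8, -8], [0, 0, 0]], [1, [6, 5, -6], [0, 0, 0]], [1, [-4, -3, 0], [0, 0, 0]]]'

```text
clock: 3.85
tool_pos: [0.6012, -0.1652, 0.2579]
orientation: [179.9, -0.0, -141.6]
force: [-0.1, 0.3, -0.5]
opening: 0.0005
gripper_force: 0.0
```

step_arm --rows '[[1, [0, 0, 20], [0, 0, 0]], [1, [0, 0, 40], [0, 0, 0]], [1, [0, 0, 65], [0, 0, 0]], [1, [-20, -15, 80], [0, 0, 0]], [1, [-40, -30, 80], [0, 0, 0]]]'

```text
clock: 4.27
tool_pos: [0.5618, -0.1968, 0.3437]
orientation: [-179.8, 0.2, -141.6]
force: [0.5, -0.4, 0.4]
opening: 0.0002
gripper_force: 0.0
```

step_arm --rows '[[1, [-20, -16, 0], [0, 0, 0]], [1, [-40, -32, 0], [0, 0, 0]], [1, [-60, -47, 0], [0, 0, 0]], [1, [-76, -60, 0], [0, 0, 0]], [1, [-76, -60, 0], [0, 0, 0]]]'

```text
clock: 4.68
tool_pos: [0.4819, -0.258, 0.3411]
orientation: [-179.9, 0.1, -141.8]
force: [0.2, -0.0, -0.9]
opening: 0.0006
gripper_force: 0.0
```

```bash
python3 - <<'E'
from h import *
ims=[ctrl.snapshot(n)[:,:,::-1] for n in("scene","top")]
a=ims[0][195:295,190:310];b=ims[1][150:250,350:470]
cv2.imwrite("pics/d.png",np.hstack([cv2.resize(x,(390,325),interpolation=cv2.INTER_CUBIC) for x in(a,b)]))
print(ctrl.get_obs()["tool_pos"])
E
```

```text
[ 0.48406087 -0.25684753  0.34059198]
```

View pics/d.png

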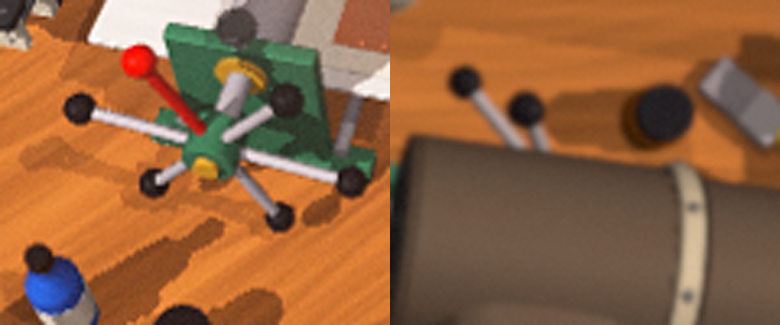

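Red now sits at about (232,214) in the scene view, the same spot the neighbouring knob had at first, so the wheel is at about 22.5°. I'll lower the hand and push the red knob.

step_arm --rows '[[1, [0, 0, -15], [0, 0, 0]], [1, [0, 0, -30], [0, 0, 0]], [1, [0, 0, -45], [0, 0, 0]], [1, [0, 0, -60], [0, 0, 0]], [1, [0, 0, -65], [0, 0, 0]]]'

```text
clock: 5.2
tool_pos: [0.4845, -0.2553, 0.2724]
orientation: [179.8, -0.1, -141.7]
force: [0.0, 0.5, -0.4]
opening: 0.0007
gripper_force: 0.0
```

step_arm --rows '[[1, [6, 5, 0], [0, 0, 0]], [1, [12, 9, 0], [0, 0, 0]], [1, [17, 13, 0], [0, 0, 0]], [1, [21, 16, 0], [0, 0, 0]], [1, [25, 20, 0], [0, 0, 0]]]'

```text
clock: 5.62
tool_pos: [0.5112, -0.2357, 0.2752]
orientation: [-180.0, 0.0, -141.7]
force: [0.2, -0.1, 0.5]
opening: 0.0003
gripper_force: 0.0
```

step_arm --rows '[[1, [5, 4, 0], [0, 0, 0]], [1, [10, 8, 0], [0, 0, 0]], [1, [15, 12, 0], [0, 0, 0]], [1, [20, 16, 0], [0, 0, 0]], [1, [25, 20, 0], [0, 0, 0]]]'

```text
clock: 6.03
tool_pos: [0.5353, -0.2171, 0.2758]
orientation: [-179.9, -0.1, -141.7]
force: [-1.9, -4.8, 3.7]
opening: 0.0006
gripper_force: 2.7
```

```bash
cat >>h.py <<'E'
def red():
    im=ctrl.snapshot("scene"); c=im[190:290,190:300].astype(int)
    m=((c[:,:,0]>130)&(c[:,:,1]<70)&(c[:,:,2]<70)).astype(np.uint8)
    H=np.array([.57294,-.18827,.16]);best=[]
    p0=proj("scene",[H])[0]
    for d in np.arange(-20,40,.5):
        k=knobs([H[0],H[1],.66212,np.radians(d)])[0]
        pts=proj("scene",[H+(k-H)*f for f in np.linspace(.35,1.1,40)])-[190,190]-[-.3,-.2]
        v=cv2.remap(cv2.GaussianBlur(m*1.0,(5,5),1),pts[:,0].astype(np.float32),pts[:,1].astype(np.float32),cv2.INTER_LINEAR);best.append((v.sum(),d))
    b=np.array(best);w=b[:,0]**8;o=ctrl.get_obs();r=np.array(o["tool_pos"])-H
    print("red deg",(w*b[:,1]).sum()/w.sum(),b[b[:,0].argmax()],m.sum(),"x'",r[0]*.7887+r[1]*.6148,"y'",-.6148*r[0]+.7887*r[1],o["tool_pos"],o["force"])
    return im
E
python3 -c "
from h import *
red()"
```

```text
red deg 11.032766468025875 [29.47637658 10.5       ] 147 x' -0.0462881045401409 y' 0.0004610059042113833 [ 0.53615013 -0.21636358  0.27549269] [-0.92309788 -3.23524775  2.27368785]
```

step_arm --rows '[[1, [4, 3, 0], [0, 0, 0]], [1, [8, 6, 0], [0, 0, 0]], [1, [12, 9, 0], [0, 0, 0]], [1, [15, 12, 0], [0, 0, 0]], [1, [18, 14, 0], [0, 0, 0]]]'

```text
clock: 6.5
tool_pos: [0.5534, -0.2021, 0.2748]
orientation: [-180.0, -0.0, -141.7]
force: [-2.4, -3.6, 3.6]
opening: 0.0001
gripper_force: 2.1
```

```bash
python3 -c "
from h import *
red()"
```

```text
red deg 0.8252956327225812 [27.61010628  0.5       ] 126 x' -0.023284950312428027 y' 0.0010994566180454537 [ 0.55389972 -0.20171809  0.27454057] [-0.566511   -2.25894899  3.12114605]
```

Both estimates are within about 1° of upright. I'll back off along -x', lift and clear away.

step_arm --rows '[[1, [-4, -3, 0], [0, 0, 0]], [1, [-14, -11, 0], [0, 0, 0]], [1, [-28, -22, 0], [0, 0, 0]], [1, [-40, -31, 15], [0, 0, 0]], [1, [-50, -40, 40], [0, 0, 0]]]'

```text
clock: 6.97
tool_pos: [0.4999, -0.2425, 0.3122]
orientation: [179.7, -0.1, -141.7]
force: [0.5, -0.2, -0.2]
opening: 0.0003
gripper_force: 0.0
```

step_arm --rows '[[1, [-15, -20, 20], [0, 0, 0]], [1, [-35, -45, 30], [0, 0, 0]], [1, [-60, -75, 30], [0, 0, 0]], [1, [-85, -105, 30], [0, 0, 0]], [1, [-105, -130, 30], [0, 0, 0]]]'

```text
clock: 7.38
tool_pos: [0.395, -0.3736, 0.345]
orientation: [-180.0, 0.1, -141.7]
force: [0.5, 0.8, -0.9]
opening: 0.0003
gripper_force: 0.0
```

step_arm --rows '[[1, [-20, -30, 0], [0, 0, 0]], [1, [-40, -60, 0], [0, 0, 0]], [1, [-60, -90, 0], [0, 0, 0]], [1, [-60, -90, 0], [0, 0, 0]], [1, [-60, -90, 0], [0, 0, 0]]]'

```text
clock: 7.8
tool_pos: [0.3354, -0.4635, 0.3441]
orientation: [180.0, 0.0, -141.9]
force: [1.1, 0.2, -0.4]
opening: 0.0004
gripper_force: 0.0
```

```bash
python3 -c "
from h import *
im=red();t=ctrl.snapshot('top')
a=im[195:345,180:360,::-1];b=t[120:270,330:510,::-1]
cv2.imwrite('pics/e.png',np.hstack([cv2.resize(x,(396,330),interpolation=cv2.INTER_CUBIC) for x in(a,b)]))
print(ctrl.get_obs()['qvel'])"
```

```text
red deg 0.9863293300234652 [33.88355218  1.        ] 187 x' -0.3552685397792861 y' -0.0709318804304267 [ 0.33635495 -0.46262574  0.34426745] [ 0.11893246 -0.34404036 -0.30104533]
[ 1.61277628 -0.16810171  0.15579503  0.17802277 -0.00653926 -0.08884033]
```

View pics/e.png

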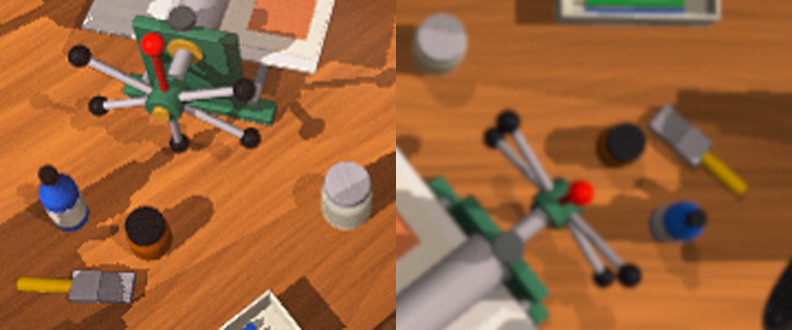

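The red knob stands upright at about (249,215) in the scene view and (414,207) in the top view. The bystanders look unmoved and the hand is clear. I'll check the knob pixels against the model for 0°, then hand in if they agree.

```bash
python3 -c "
from h import *
ok=True
for n,uv in(('scene',(249.1,215)),('top',(414.1,207.3))):
    for d in(-4,0,4): print(n,d,proj(n,knobs([.57294,-.18827,.66212,np.radians(d)])[:1])[0])
    e=np.linalg.norm(proj(n,knobs([.57294,-.18827,.66212,0])[:1])[0]-uv);ok&=e<2.5;print(e)
if ok: print(ctrl.close_job())"
```

```text
scene -4 [251.44108133 215.29086034]
scene 0 [248.26553805 214.61475922]
scene 4 [245.13604573 214.0719691 ]
0.9190958623380496
top -4 [411.47876431 204.5508942 ]
top 0 [413.84850227 207.51448179]
top 4 [416.16134938 210.5010296 ]
0.33053523957006936
the job is handed in; nothing more can be done
None
```

The job is handed in: the red spoke points up to within about 1° by both cameras, the hand is clear of the wheel, and the bystanders look unmoved; the judge's verdict was not shown.

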